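Hold the lid ready over the pan it fits

TASK

Pick up the glass lid by its black knob, carry it over the rows of small kitchen things without knocking any of them, and hold it level and centred about 2 cm above the rim of the blue saucepan, the one that it fits, ready to cover it. Do not let it touch the saucepan, leave both pans and the small things where they stand, and finish while still holding the lid there in the air.

Things in the scene. Friction and masses are not known exactly. Their poses are not given: they have to be found in the camera images.
- lid_center (a point): round glass saucepan lid with a steel edge and a black knob on top, 152 mm across and 57 mm high over all, 0.17 to 0.35 kg, lying right way up on the worktop. The knob is round, 45 mm in diameter, on the lid's axis, its top 57 mm and its lower end about 29 mm above the worktop; the glass slopes down from there to the edge (6 mm up). The point is on the axis, 28.5 mm above the worktop; z up
- lid_underside (a point): the same lid: the centre of its lowest face, 2 mm above the worktop as it lies, and so 26.5 mm below the lid_center point and 55 mm below the top of the knob. The locating step under the glass is 130 mm in diameter, 4 mm high
- large_pan_rim (a point): centre of the open mouth of the blue saucepan, at rim height, 85 mm above the worktop; z up, x towards one of its two wire ears. Outer diameter 144 mm (148 at the lip), inner diameter 136 mm, ears reach 102 mm from the axis and lie below the rim. Loose, about 0.65 to 1.05 kg, stands on the worktop. The lid fits this one
- small_pan_rim (a point): centre of the open mouth of the red saucepan, at rim height, 70 mm above the worktop; z up. Outer diameter 100 mm (104 at the lip), inner diameter 92 mm, ears reach 80 mm from the axis. Loose, 0.55 kg. The lid does not fit it; the lid, the blue pan and the red pan stand in any order, left, middle and right, with a row of small things between each two; a cream kettle 240 mm tall is fixed just behind and to the left of the left-hand place
- spice_gold: spice jar with a gold cap, 42 mm across, 96 mm high; one of six small things standing in two short rows of three that run away from the robot, between the lid and the pans; must be left standing where it is; origin at the centre of its underside, z up
- spice_gold_2: a second such jar with a gold cap, 42 mm across, 96 mm high; one of six small things standing in two short rows of three that run away from the robot, between the lid and the pans; must be left standing where it is; origin at the centre of its underside, z up
- spice_dark: spice jar with a dark cap, 44 mm across, 105 mm high (the tallest); one of six small things standing in two short rows of three that run away from the robot, between the lid and the pans; must be left standing where it is; origin at the centre of its underside, z up
- salt: glass salt shaker with a grey top, 44 mm across, 90 mm high; one of six small things standing in two short rows of three that run away from the robot, between the lid and the pans; must be left standing where it is; origin at the centre of its underside, z up
- glass: empty waisted tea glass, 62 mm across, 86 mm high; one of six small things standing in two short rows of three that run away from the robot, between the lid and the pans; must be left standing where it is; origin at the centre of its underside, z up
- garlic: head of garlic, 54 mm across, 53 mm high; one of six small things standing in two short rows of three that run away from the robot, between the lid and the pans; must be left standing where it is; origin at the centre of its underside, z up

How it is judged:
On the way:
1. the lid is held by the fingers and lifted off the worktop (height (world z) of lid_underside above 0.06 m and contact force between the fingers and lid above 0.5 N), for 0.1 s.
At the end, for the whole second after the job is handed in: The fingers hold the lid still in the air: its underside is 5 to 40 mm above the rim of the blue saucepan, its centre within 12 mm of the pan's axis, tilted less than 0.12 rad (7 degrees), with no contact between lid and pan; both pans and the six small things stand within 20 mm of where they began (horizontal distance between lid_underside and large_pan_rim below 0.012 m and z of lid_underside in the frame of large_pan_rim between 0.005 and 0.04 m and angle between lid_underside's own z axis and vertical below 0.12 rad and contact force between the fingers and lid above 0.5 N and contact force between lid and large_pan below 0.05 N and linear speed of lid below 0.02 m/s and angle between large_pan_rim's own z axis and vertical below 0.05 rad and distance of each of large_pan_rim, small_pan_rim, spice_gold, spice_gold_2, spice_dark, salt, glass, garlic from where it was at the start of the episode below 0.02 m); the arm keeps its last pose, push and grip.
It fails at once if one of the small things is knocked over or shoved more than 20 mm (distance of any of spice_gold, spice_gold_2, spice_dark, salt, glass, garlic from where it was at the start of the episode above 0.02 m or angle between any of spice_gold, spice_gold_2, spice_dark, salt, glass, garlic's own z axis and vertical above 0.35 rad).
It fails at once if a saucepan is shoved more than 20 mm (distance of any of large_pan_rim, small_pan_rim from where it was at the start of the episode above 0.02 m).
It fails at once if the lid touches the blue saucepan (more than 0.5 N) (contact force between lid and large_pan above 0.5 N).
It also fails if it takes over 40 s, if anything falls off the work surface, if the arm or the gripper's body presses on something with over 40 N, if the wrist force passes 120 N, or if a joint passes its speed limit or range.

ROBOT

A 7-joint arm with a two-finger parallel gripper is mounted at the origin on a cart in front of the work surface, level with it; the furniture and walls round the work are solid. World frame = base frame: x ahead of the robot, y to its left, z up, the work surface at z = 0. Lengths are in m, angles in rad, forces in N, time in s.
With the tool pointing down it reaches from about 0.375 to 0.925 m from the base axis. Payload 3.1 kg.
Tool frame: the origin (TCP) lies between the finger pads; the fingertips stand 19 mm ahead of it and the grasp point (between the pads) is the TCP; z points along the fingers, y is the line along which they close (so a half turn about z gives the same grasp; the last joint's range is limited). The gripper opens to 85 mm and grips with 20 to 120 N. Pads are 22 mm wide; open, the fingers measure 114 mm over their backs; the gripper's body (76 mm by 85 mm) begins 54 mm behind the grasp point. The pads swing forward as they close: fully open they stand 13 mm farther back than shut.
Start: joints at [-1.335, 0.383, 0.044, 1.598, -0.018, 1.161, -0.05], TCP at [0.213, 0.614, 0.25] pointing down, gripper open.
Joint ranges: [-2.61, 2.61], [-0.41, 2.15], [-1.48, 1.57], [0, 2.5], [-1.57, 4.71], [0.05, 1.97], [-2.85, 2.85]. Speed limits (rad/s): [2.79, 2.79, 3.14, 3.14, 3.14, 3.14, 3.14].

INTERFACE

Orientations are given as a unit quaternion [x, y, z, w].
In Python, from bench import move_ptp, movel, move_j, move_gripper, pause, inverse_kinematics, read_camera, camera_params, MotionError, sign_off, look_for, tip_of, read_time_s, read_qpos, read_joint_vel, read_effort, read_eef_pos, read_tcp_rot, read_ft_force, read_ft_torque, read_finger_gap, read_grasp_force gives the robot as it stands. Calls block until the motion is done:
- move_ptp(position, orientation): joint-space move of the TCP to a pose.
- movel(position, orientation=None, speed=0.15): straight line of the TCP; orientation=None keeps the orientation; speed is the mean speed in m/s.
- move_j(angles): joint-space move.
- move_gripper(opening, effort=None): finger opening in m; effort is the grip in N (None keeps the last); returns when the fingers have stopped.
- pause(seconds).
- inverse_kinematics(position, orientation): joint angles nearest the present ones, or None.
- read_camera(name): name is "scene" or "top"; returns the picture (480x640x3 uint8, red, green, blue); there is no depth.
- camera_params(name): a dict with "K" (3x3 intrinsics, pixels), "camera_from_world" (4x4, takes a point from world to camera coordinates). Camera axes: x right, y down, z forward; pixel columns grow to the right and rows downward; lengths in m; the calibration is good to about 2 mm. A picture is of the moment at which its call begins. camera_params takes no time and is no camera call.
A pose or a line that the arm cannot do raises MotionError and nothing moves.
- sign_off(): hands the job in; it is judged then, once.
Trained networks look in the newest picture that a camera, given by its name, has taken for a name from the list of things; names that differ only in an ending like _2 or _b are one class to them, and where a whole thing is asked for, a point or a joint stands for the part that bears it (a point fixed in the world has none). Each returns a list of dicts, best first, with "confidence" (0 to 1); they miss things now and then, are a little off and sometimes report something else, mostly with a low value. They report only what shows in the picture. A call takes as long as a camera call.
- look_for(camera, name): "at" ([column, row] in pixels, amid what is visible of it).
- tip_of(camera, name): "at" ([column, row] in pixels: a listed point, or the origin of a listed thing).
Readings, each from a call of its own:
- read_time_s(): time.
- read_qpos(): joint angles.
- read_joint_vel(): joint speeds.
- read_effort(): joint torques, N m.
- read_eef_pos(): TCP position.
- read_tcp_rot(): TCP orientation.
- read_ft_force(): force on the tool from outside, world axes, zero at the start.
- read_ft_torque(): the same for the moment, N m.
- read_finger_gap(): finger opening in m.
- read_grasp_force(): force on a finger pad.
Only numpy, scipy, OpenCV 4.12 (cv2) and the standard library are available. Lean on these libraries where they do the work, as an engineer would, in place of code of your own. Each camera call takes 0.05 s, during which the arm holds its last target. There are 200 camera calls.

## Working session

There is one attempt and no reset: what is moved stays moved. The work goes in short steps, each a Python script; the robot and the scene stay as the last script left them, time stands still between calls to the robot, and variables do not carry over. Pictures are saved under pics/ and viewed, at most 10 in all, crops included, and the job is handed in when it is done.

```bash
mkdir -p pics; cat > h.py <<'E'
from bench import *
import numpy as np, cv2
def onplane(cam,px,z):
    p=camera_params(cam);K=np.array(p["K"]);T=np.array(p["camera_from_world"])
    R,t=T[:3,:3],T[:3,3];o=-R.T@t;d=R.T@np.linalg.inv(K)@np.array([px[0],px[1],1.])
    return o+d*(z-o[2])/d[2]
def proj(cam,P):
    p=camera_params(cam);K=np.array(p["K"]);T=np.array(p["camera_from_world"])
    c=K@(T[:3,:3]@np.array(P)+T[:3,3]);return c[:2]/c[2]
E
python3 - <<'E'
from h import *
H=dict(lid_center=.0285,lid_underside=.002,large_pan_rim=.085,small_pan_rim=.07,spice_gold=0,spice_dark=0,salt=0,glass=0,garlic=0)
for c in("top","scene"):
    cv2.imwrite(f"pics/{c}0.png",read_camera(c)[...,::-1])
    T=np.array(camera_params(c)["camera_from_world"]);print(c,"campos",-T[:3,:3].T@T[:3,3])
    for n,z in H.items():
        for d in tip_of(c,n)[:3]:
            print(n,np.round(d["at"]),round(d["confidence"],2),onplane(c,d["at"],z).round(3))
print(read_time_s(),read_eef_pos(),read_tcp_rot())
E
```

```text
top campos [ 0.41839949 -0.09444118  1.23376843]
lid_center [457. 247.] 0.92 [ 0.501 -0.406  0.028]
lid_underside [448. 247.] 0.94 [ 0.502 -0.391  0.002]
large_pan_rim [179. 268.] 0.85 [0.459 0.217 0.085]
small_pan_rim [313. 275.] 0.6 [ 0.44  -0.077  0.07 ]
spice_gold [387. 240.] 0.63 [ 0.522 -0.25   0.   ]
spice_gold [378. 196.] 0.56 [ 0.627 -0.23   0.   ]
spice_dark [385. 241.] 0.8 [ 0.519 -0.245  0.   ]
spice_dark [180. 270.] 0.19 [0.459 0.239 0.   ]
salt [251. 241.] 0.66 [0.524 0.071 0.   ]
salt [459. 246.] 0.65 [ 0.506 -0.418  0.   ]
glass [386. 282.] 0.8 [ 0.425 -0.245  0.   ]
garlic [253. 287.] 0.9 [0.415 0.066 0.   ]
scene campos [-0.21068157 -0.92735773  1.02187835]
lid_center [415. 346.] 0.8 [ 0.506 -0.395  0.028]
lid_underside [415. 354.] 0.72 [ 0.509 -0.395  0.002]
large_pan_rim [238. 204.] 0.66 [0.465 0.216 0.085]
small_pan_rim [302. 263.] 0.8 [ 0.459 -0.066  0.07 ]
small_pan_rim [291. 246.] 0.41 [0.477 0.002 0.07 ]
spice_gold [320. 232.] 0.79 [0.627 0.069 0.   ]
spice_gold [397. 289.] 0.6 [ 0.628 -0.225  0.   ]
spice_dark [370. 309.] 0.68 [ 0.529 -0.233  0.   ]
salt [289. 248.] 0.98 [0.521 0.069 0.   ]
glass [337. 330.] 0.97 [ 0.425 -0.233  0.   ]
garlic [258. 262.] 0.73 [0.423 0.075 0.   ]
1.0 [0.21292213 0.61412817 0.25022715] [ 1.66105705e-01  9.86107952e-01 -3.43699140e-05 -3.12483308e-05]
```

View pics/top0.png

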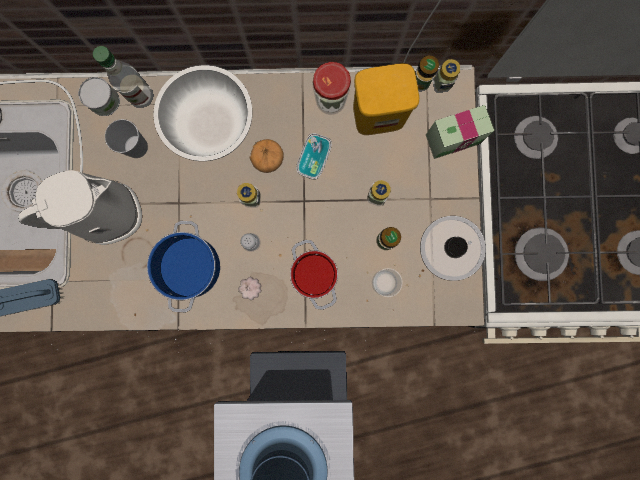

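View pics/scene0.png

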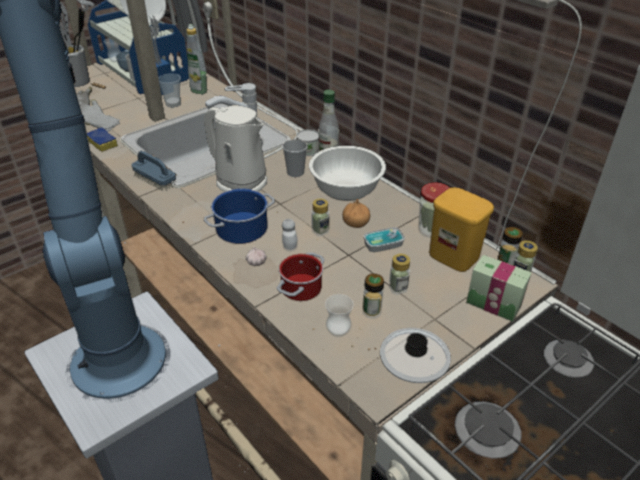

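The pictures show the blue pan on the left (top 183,266), the red pan in the middle (314,275) and the lid on the right (knob 456,247). The kettle stands behind and left of the blue pan. The detections match this. Next I refine the knob and the blue rim by colour, and check the IK.

```bash
cat > meas.py <<'E'
from h import *
def blob(m):
    n,l,s,c=cv2.connectedComponentsWithStats(m.astype(np.uint8));i=1+s[1:,4].argmax();return c[i],s[i],l==i
def hull_on(cam,m,z):
    cs,_=cv2.findContours(m.astype(np.uint8),0,1);c=max(cs,key=cv2.contourArea)
    W=np.array([onplane(cam,p[0],z)[:2] for p in cv2.convexHull(c)],np.float32)
    return cv2.fitEllipse(W) if len(W)>4 else None
if __name__=="__main__":
    im=cv2.imread("pics/top0.png").astype(int)
    k=np.zeros(im.shape[:2],bool);k[225:270,435:478]=True
    c,s,m=blob(k&(im.max(2)<70));print("knob",c,s,onplane("top",c,.05),hull_on("top",m,.057))
    b=np.zeros_like(k);b[215:315,140:228]=True
    c,s,m=blob(b&(im[...,0]-im[...,2]>35));print("blue",c,s)
    m=cv2.morphologyEx(m.astype(np.uint8),cv2.MORPH_OPEN,np.ones((7,7)))
    print(hull_on("top",m,.085))
    l=np.zeros_like(k);l[205:290,410:484]=True
    q=lambda th:np.array([np.cos(np.radians(th)),np.sin(np.radians(th)),0,0])
    for P,th in(((.213,.614,.42),80.4),((.503,-.4,.42),45),((.503,-.4,.05),45),((.462,.217,.153),45),((.503,-.4,.05),26),((.462,.217,.153),57)):
        r=inverse_kinematics(P,q(th));print(P,th,None if r is None else np.round(r,2))
E
python3 meas.py; python3 -c "
import cv2
im=cv2.imread('pics/top0.png');a=cv2.resize(im[200:330,130:240],None,fx=4,fy=4);b=cv2.resize(im[200:330,405:495],None,fx=4,fy=4)
cv2.imwrite('pics/crop.png',cv2.hconcat([a,b])[:, :800])"
```

```text
knob [455.44086022 246.72043011] [445 237  22  21 372] [ 0.50008976 -0.39631961  0.05      ] ((0.49966734647750854, -0.39453253149986267), (0.046271055936813354, 0.04987121745944023), 11.749088287353516)
blue [182.84163934 266.13836066] [ 147  233   67   67 3050]
((0.4627842605113983, 0.1995493769645691), (0.11711300909519196, 0.12995357811450958), 81.68919372558594)
(0.213, 0.614, 0.42) 80.4 [-1.34  0.3   0.06  1.37 -0.02  1.48 -0.05]
(0.503, -0.4, 0.42) 45 [-0.19  0.46  1.15  1.42 -0.42  1.52  0.94]
(0.503, -0.4, 0.05) 45 [-0.06  0.83  0.92  1.77 -0.8   0.96  1.2 ]
(0.462, 0.217, 0.153) 45 [-0.96  0.26  0.5   2.04 -0.16  0.89 -0.38]
(0.503, -0.4, 0.05) 26 [-0.17  0.99  1.14  1.78 -1.02  1.1   0.68]
(0.462, 0.217, 0.153) 57 [-0.91  0.25  0.44  2.03 -0.14  0.88  0.02]
```

View pics/crop.png

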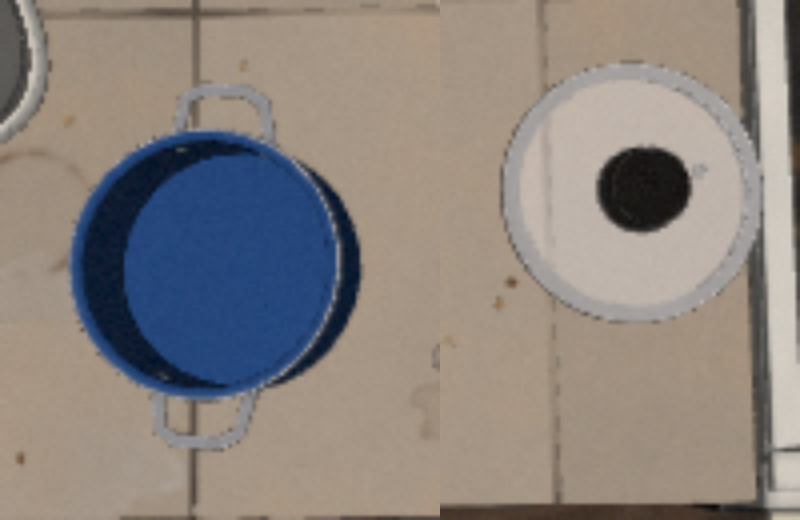

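The crop shows the blue rim lip spanning columns 148–215.5 and rows 232.5–299.7, centred at about (181.6,266). The lid's outer edge is centred at about (452.9,247.9) and the knob at (455.4,246.7).

```bash
python3 - <<'E'
from h import *
print("pan",onplane("top",(181.5,266),.085), "diam",onplane("top",(148,266),.085)[1]-onplane("top",(215.3,266),.085)[1])
print("lid",onplane("top",(452.7,247.6),.006),onplane("top",(455.4,246.7),.05))
L=np.array([.503,-.396])
q=lambda th:np.array([np.cos(np.radians(th)),np.sin(np.radians(th)),0,0])
move_gripper(.085,40)
movel((.213,.614,.42),speed=.25)
move_ptp((.503,-.396,.42),q(45))
movel((.503,-.396,.16),speed=.2)
print(read_time_s(),read_eef_pos(),read_qpos().round(2) if hasattr(read_qpos(),'round') else read_qpos())
cv2.imwrite("pics/top1.png",read_camera("top")[...,::-1]);cv2.imwrite("pics/scene1.png",read_camera("scene")[...,::-1])
E
```

```text
pan [0.46439742 0.21209455 0.085     ] diam 0.1480873166914965
lid [ 0.50116814 -0.40110593  0.006     ] [ 0.50013716 -0.39622978  0.05      ]
7.1417 [ 0.50367411 -0.39686956  0.16146597] [-0.11  0.66  0.98  1.73 -0.61  1.09  1.07]
```

View pics/scene1.png

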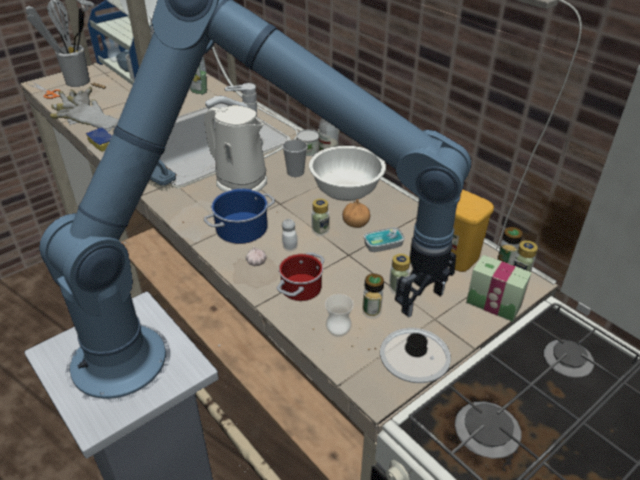

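The arm is above the lid with the fingers clear of the jars. Next: grasp, lift, and check.

```bash
python3 - <<'E'
from h import *
movel((.502,-.398,.049),speed=.12)
print(read_eef_pos(),read_ft_force())
move_gripper(.03,60)
print("gap",read_finger_gap(),read_grasp_force())
movel((.502,-.398,.08),speed=.08)
print(read_ft_force(),read_ft_torque(),read_finger_gap())
movel((.502,-.398,.24),speed=.15)
print("t",read_time_s(),read_eef_pos(),read_finger_gap(),read_grasp_force())
cv2.imwrite("pics/scene2.png",read_camera("scene")[...,::-1]);im=read_camera("top")[...,::-1];cv2.imwrite("pics/top2.png",im)
for c in("top","scene"):
    for n,z in(("lid_underside",.192),("lid_center",.2185)):
        for d in tip_of(c,n)[:1]:print(c,n,d["confidence"],d["at"],onplane(c,d["at"],z))
E
python3 -c "
import cv2
a=cv2.imread('pics/scene2.png')[180:420,250:520];b=cv2.imread('pics/top2.png')[150:390,380:620]
cv2.imwrite('pics/c2.png',cv2.resize(cv2.hconcat([a,b]),None,fx=1.55,fy=1.55))"
```

```text
[ 0.50254814 -0.39874119  0.04993441] [0.92604514 0.40118897 0.53655421]
gap 0.043313781718730245 61.813169717788696
[ 0.34188123  0.7303812  -1.68629115] [-0.0421651   0.06461792 -0.02906072] 0.04340591907957161
t 10.5333 [ 0.501546   -0.39721915  0.23868761] 0.04306626321341674 61.231974363327026
top lid_underside 0.57 [475.6, 240.6] [ 0.50182299 -0.40025382  0.192     ]
top lid_center 0.97 [480.9, 243.0] [ 0.49490557 -0.40246257  0.2185    ]
scene lid_underside 0.97 [426.8, 290.2] [ 0.51283596 -0.39734229  0.192     ]
scene lid_center 0.89 [422.2, 281.3] [ 0.50154713 -0.39147825  0.2185    ]
```

View pics/c2.png

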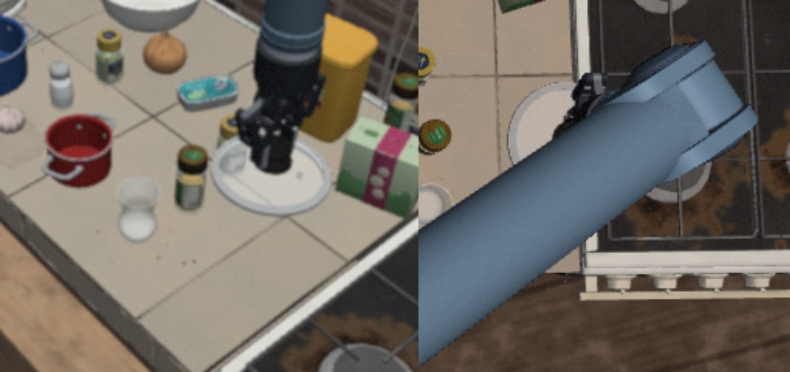

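The lid is held level on the TCP axis. Now I carry it to above the blue pan and check there before lowering.

```bash
python3 - <<'E'
from h import *
movel((.502,-.397,.26),speed=.15)
movel((.464,.213,.26),speed=.12)
movel((.464,.213,.19),speed=.08)
print("t",read_time_s(),read_eef_pos(),read_finger_gap(),read_grasp_force(),read_tcp_rot(),read_ft_force())
cv2.imwrite("pics/scene3.png",read_camera("scene")[...,::-1]);im=read_camera("top")[...,::-1];cv2.imwrite("pics/top3.png",im)
for c in("top","scene"):
    for n,z in(("lid_underside",.142),("lid_center",.1685),("large_pan_rim",.085)):
        for d in tip_of(c,n)[:1]:print(c,n,d["confidence"],d["at"],onplane(c,d["at"],z))
E
python3 -c "
import cv2
a=cv2.imread('pics/scene3.png')[100:300,140:370];b=cv2.imread('pics/top3.png')[180:380,80:280]
cv2.imwrite('pics/c3.png',cv2.resize(cv2.hconcat([a,b]),None,fx=1.85,fy=1.85))"
```

```text
t 17.3833 [0.46453703 0.21311809 0.19050191] 0.04349466358058242 61.423763036727905 [7.07150399e-01 7.07062944e-01 5.30556543e-04 1.57301917e-04] [ 0.40857014  0.53931069 -1.9702766 ]
top lid_underside 0.8 [174.0, 264.8] [0.46484506 0.21258991 0.142     ]
scene lid_underside 0.93 [240.4, 187.1] [0.47225881 0.20637077 0.142     ]
scene large_pan_rim 0.58 [234.9, 205.1] [0.45719625 0.21813932 0.085     ]
```

View pics/c3.png

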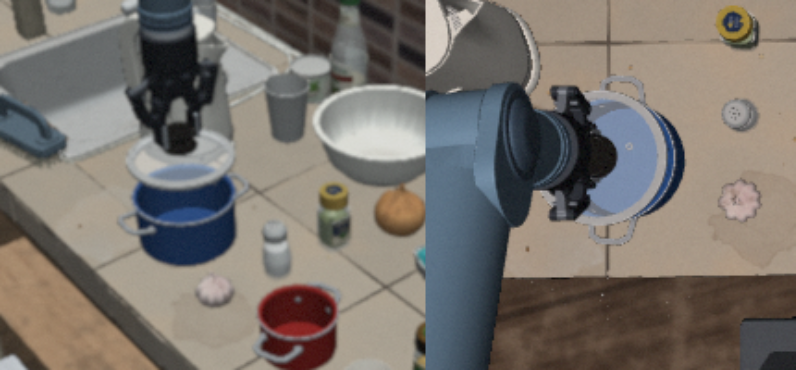

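The lid hangs level over the blue pan: scene edge at columns 208–268, centre about (238,186.5). The small things are undisturbed. Now I lower it and verify the edges.

```bash
python3 - <<'E'
from h import *
print("pred lid scene centre",proj("scene",(.4645,.213,.146)),"top right edge",proj("top",(.4645,.213-.076,.147)),"pan scene",proj("scene",(.464,.212,.085)))
movel((.464,.2125,.153),speed=.05)
pause(.5)
print("t",read_time_s(),read_eef_pos(),read_finger_gap(),read_grasp_force(),read_ft_force())
cv2.imwrite("pics/scene4.png",read_camera("scene")[...,::-1]);im=read_camera("top")[...,::-1];cv2.imwrite("pics/top4.png",im)
for c in("top","scene"):
    for n,z in(("lid_underside",.105),("large_pan_rim",.085)):
        for d in tip_of(c,n)[:1]:print(c,n,d["confidence"],d["at"],onplane(c,d["at"],z))
def ring(P,c,im,col,r):
    for a in np.radians(range(0,360,10)):
        u=proj(c,(P[0]+r*np.cos(a),P[1]+r*np.sin(a),P[2]));cv2.circle(im,tuple(int(round(4*v)) for v in u),1,col,-1)
e=read_eef_pos();out=[]
for c,(x,y) in(("scene",(190,150)),("top",(130,210))):
    b=cv2.resize(cv2.imread(f"pics/{c}4.png"),None,fx=4,fy=4)
    ring((e[0],e[1],e[2]-.043),c,b,(0,0,255),.076);ring((.464,.212,.085),c,b,(0,255,255),.074)
    out.append(b[y*4:y*4+440,x*4:x*4+400])
cv2.imwrite("pics/c4.png",cv2.hconcat(out))
E
```

```text
pred lid scene centre [236.35059919 185.78051355] top right edge [209.6525116  264.33943998] pan scene [238.3299209  205.18551538]
t 19.175 [0.46401187 0.2125569  0.15305286] 0.043123970267021035 61.423137187957764 [-0.68293637  0.80084432 -2.67004378]
top lid_underside 0.85 [179.2, 266.2] [0.46323854 0.21172831 0.105     ]
scene lid_underside 0.72 [237.6, 197.2] [0.46842158 0.21909805 0.105     ]
scene large_pan_rim 0.79 [236.3, 206.5] [0.4565096 0.2104562 0.085    ]
```

View pics/c4.png

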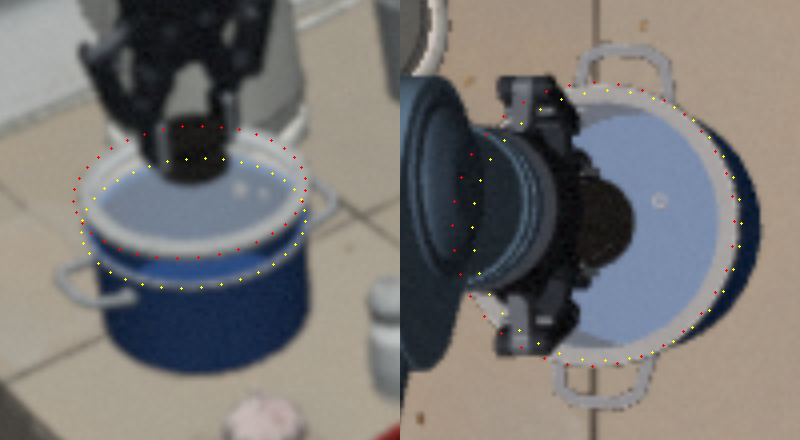

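The red (lid) and yellow (rim) outlines match the picture to within about 1 px (about 2–3 mm). The lid is level with a clear gap of about 2 cm.

```bash
python3 -c "
from bench import *
print(sign_off())"
```

```text
the job is handed in; nothing more can be done
None
```

I picked up the lid by its knob, carried it over the rows and handed the job in with it held level and centred about 2 cm above the blue saucepan's rim; the judge's result was not shown, but nothing looked disturbed in the pictures I checked.

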